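Hang the battery pack on the carrier rail and run it up to the stop

ROBOT

A 7-joint arm with a two-finger parallel gripper is mounted at the origin on the work surface. World frame = base frame: x ahead of the robot, y to its left, z up, the work surface at z = 0. Lengths are in m, angles in rad, forces in N, time in s.
With the tool pointing down it reaches from about 0.425 to 0.925 m from the base axis. Payload 6.8 kg.
Tool frame: the origin (TCP) lies midway between the tips of the shut fingers; the grasp point (between the pads) lies 19 mm behind it; x points along the fingers, y is the direction in which the jaws open and shut, and the axes are right-handed (so a half turn about x gives the same grasp; the last joint's range is limited). The gripper opens to 85 mm and grips with 20 to 120 N. Pads are 22 mm wide; open, the fingers measure 114 mm over their backs; the gripper's body (76 mm by 85 mm) begins 54 mm behind the grasp point. The pads swing forward as they close: fully open they stand 13 mm farther back than shut.
Start: joints at [1.223, 0.477, 0.022, 1.555, -0.011, 1.109, -0.083], TCP at [0.16, -0.656, 0.231] pointing down, gripper open.
Joint ranges: [-2.96, 2.96], [-0.34, 2.1], [-1.41, 1.46], [0.24, 2.44], [-1.37, 4.51], [0.17, 1.92], [-2.96, 2.96]. Speed limits (rad/s): [2.39, 2.39, 3.14, 3.14, 3.14, 3.14, 3.14].

INTERFACE

Orientations are given as a rotation vector (axis times angle).
In Python, from bench import r, viewer, nets gives the robot as it stands.
- The arm moves only by the shell command python3 -m pendant 'ROWS' [FORCE]. ROWS is JSON, one flat list of numbers, 5 for each row, row after row: the finger opening in mm, from 0 to 85.4, then the shift along the tool's x, y, z in mm, then the turn about the tool's x in rad. A call has 1 to 20 rows; each row shifts and turns the commanded pose from where the row before left it, along the tool's axes as they then stand; what a row does not reach is not made up. A row lasts 1/8 s, in which the tool goes at most 62.5 mm and 10.7 degrees, less where a joint would pass 70% of its speed; a pose out of reach is approached as far as the arm can. A call with a gripper value outside its range is refused whole. The fingers move at their own pace and stop on an object; FORCE is the grip in N (left out, the last holds). Time passes only in rows, so rows that do not move let the fingers close. It gives the time, the measured TCP pose, the force and the opening at its end, in the units of the state.
- r.get_obs(): the state, without advancing time (a new reading comes with each control period).
- viewer.grab_frame(name): name is "scene" or "top"; returns (picture, depth): 400x640x3 uint8, red, green, blue; 400x640 float32, m along the optical axis (not along the pixel's ray), 0 where there is no reading.
- viewer.calibration(name): a dict with "mtx" (3x3 intrinsics, pixels), "distortion" ([k1, k2, p1, p2, k3] as OpenCV has them; the pictures are not rectified), "world_to_cam" (4x4, takes a point from world to camera coordinates). Camera axes: x right, y up, looking along -z (the intrinsics and any distortion apply to the point x, -y, -z); pixel columns grow to the right and rows downward; lengths in m; the calibration is good to about 2 mm. A picture is of the moment at which its call begins. calibration takes no time and is no camera call.
- r.hand_in(): hands the job in, once; it reports no verdict.
Trained networks look in the newest picture that a camera, given by its name, has taken for a name from the list of things; names that differ only in an ending like _2 or _b are one class to them, and where a whole thing is asked for, a point or a joint stands for the part that bears it (a point fixed in the world has none). Each returns a list of dicts, best first, with "score" (0 to 1); they miss things now and then, are a little off and sometimes report something else, mostly with a low value. They report only what shows in the picture. A call takes as long as a camera call.
- nets.look_for(name, camera): "location" ([x, y, z] in m, in world coordinates, good to about 4 mm: the middle of the surface that is visible of it).
- nets.silhouettes(name, camera): "mask" (400x640 bool, what is visible of it).
The state is a dict: "clock": time; "joints": joint angles; "qvel": joint speeds; "tau": joint torques, N m; "tcp_pos": TCP position; "orientation": TCP orientation; "contact_force": force on the tool from outside, world axes, zero at the start; "moment": the same for the moment, N m; "grip_width": finger opening in m.
Only numpy, scipy, OpenCV 4.12 (cv2) and the standard library are available. Lean on these libraries where they do the work, as an engineer would, in place of code of your own. Each camera call takes 0.05 s, during which the arm holds its last target. There are 200 camera calls.

TASK

Pick up the blue battery pack by its handle, lift its hook over the rail's lip in the open (green) part and lower it until it sits fully down behind the lip, then slide it along under the yellow keeper until its side rests against the stop, and let go. Feel your way and never press hard or knock the pack or gripper against the rail or stop (stay under about 25 N); leave everything else on the bench where it is.

Things in the scene. Friction and masses are not known exactly. Their poses are not given: they have to be found in the camera images.
- pack: Blue scooter battery pack, about 0.7 kg, standing upright. Origin: centre of its underside; z up, y along its width, +x towards its back, where the steel hook bracket is. Blue body 56 (x) x 130 (y) x 106 (z) mm; overall height 185 mm with its black carry handle.
- handle (a point): Centre of the pack's carry handle, at x 0, y 0, z 174 mm of the pack; axes as the pack. A level bar along y: 16 mm thick in x, 104 mm long, 22 mm high, on two posts at y +-46 mm; 57 mm of clear space under the bar between the posts.
- tongue (a point): Middle of the bottom edge of the hook's tongue, at x 46, y 0, z 102 mm of the pack; axes as the pack. The bracket is 60 mm wide (y +-30): flat back plate, rear face at x 32, z 20 to 132; from its top a bridge runs back to x 50 (underside z 124, top z 132); from the bridge's end the tongue hangs down, x 42 to 50.
- pack_side (a point): Point on the blue pack's left (+y) side face, at x 0, y 65, z 80 mm of the pack; axes as the pack.
- rail: Fixed stand of the carrier rail: dark base, two grey posts. Origin on the table, z up, +x away from the side where packs hang. It carries a 400 mm aluminium track along y, clamped rigidly through slotted holes: the whole track sits up to 18 mm nearer or farther in x than nominal, differently each time and NOT shown by any pose here; find its front face by touch.
- slot (a point): Point of the stand at the nominal slot floor, mid slot: x 14.5, y -90, z 150 mm of the stand, whose axes it has. Nominal track section (stand x, z in mm): front face x 0, z 85 to 143; anti-jump lip x 3 to 8, top z 166; open-topped slot x 8 to 21, floor z 150; back wall x 21 to 29, top z 180. Back plate against the front face puts the tongue 2 mm behind the lip.
- keeper (a point): Point of the stand where the yellow keeper begins: x 14.5, y 20, z 187 mm of the stand. The keeper roofs the slot from y 20 to 200, z 187 to 193: a hook passes under it only by sliding in the slot. The open part, green strip on the lip, is y -200 to 20 (black end cap at -200, top z 182). A seated pack's origin is at z 48: bridge 6 mm above the lip, 7 mm below the keeper.
- stop_face (a point): Centre of the black rubber face (42 x 32 mm, looking to -y of the rail) of the orange end stop on the keeper end, at the height of the pack's body; rigid. Axes as the rail stand; nominal position there x -32, z 130 mm, y between 150 and 190 mm. The blue pack's left side face comes to rest on it.
- grey_pack: Bystander: plain grey battery pack, 56 x 130 x 98 mm, no hook, no handle, standing on the mat in the row with the blue one; origin under its centre.
- screwdriver: Bystander: screwdriver lying on the table; origin under its middle.
- cleaner: Bystander: upright can, 60 mm diameter, 170 mm tall; origin under its centre.
- controller: Bystander: finned aluminium motor controller, 90 x 60 x 36 mm; origin under its centre.
- screw_tray: Bystander: black open tray, 110 x 80 x 22 mm, with screws in it; origin under its centre.
- wrench: Bystander: steel wrench lying on the table; origin under its middle.

How it is judged:
On the way:
1. the hook is seated behind the lip, tongue on the slot floor, in the open part of the rail (pack at least 50 mm short of the stop) (z of tongue in the frame of rail between 0.146 and 0.154 m and x of tongue in the frame of rail between -0.01 and 0.04 m and angle between pack's own z axis and vertical below 0.07 rad and angle between the y axis of pack and the y axis of rail, either way round below 0.07 rad and y of pack_side in the frame of stop_face below -0.05 m), for 0.2 s.
At the end, for the whole second after the job is handed in: The blue pack hangs at rest on the rail, tongue within 4 mm of the slot floor's height behind the lip, upright and square to the rail within 4 degrees, its side within 4 mm of the stop's face (z of tongue in the frame of rail between 0.146 and 0.154 m and x of tongue in the frame of rail between -0.01 and 0.04 m and angle between pack's own z axis and vertical below 0.07 rad and angle between the y axis of pack and the y axis of rail, either way round below 0.07 rad and y of pack_side in the frame of stop_face above -0.004 m and linear speed of pack below 0.02 m/s and angular speed of pack below 0.1 rad/s); the robot touches nothing.
It fails at once if the gripped pack is pressed or knocked against the rail or stop with more than 25 N (contact force between pack and rail above 25 N and contact force between the fingers and pack above 20 N).
It fails at once if the pack is dropped or thrown onto the rail or stop (more than 60 N) (contact force between pack and rail above 60 N).
It fails at once if the gripper or arm presses on the rail or stop with more than 25 N (contact force between any of the arm, the fingers and rail above 25 N).
It fails at once if another thing on the bench is moved more than 25 mm (distance of any of grey_pack, screwdriver, cleaner, controller, screw_tray, wrench from where it was at the start of the episode above 0.025 m).
It also fails if it takes over 67 s, if anything falls off the work surface, if the arm or the gripper's body presses on something with over 40 N, if the wrist force passes 120 N, or if a joint passes its speed limit or range.

## Working session

There is one attempt and no reset: what is moved stays moved. The work goes in short steps, Python scripts to look and compute and a shell command to move; the robot and the scene stay as the last step left them, time stands still between calls to the robot, and variables do not carry over. Pictures are saved under pics/ and viewed, about 8 in all and at most 12, crops included, and the job is handed in when it is done.

```bash
mkdir -p pics; ls
python3 - <<'E'
from bench import r,viewer,nets
import cv2,numpy as np
o=r.get_obs()
for k,v in o.items(): print(k,np.round(v,4))
for c in("scene","top"):
    p,d=viewer.grab_frame(c); cv2.imwrite(f"pics/{c}0.png",p[...,::-1])
    np.savez(f"{c}0.npz",p=p,d=d)
    print(c,viewer.calibration(c))
    for n in("pack","handle","tongue","pack_side","rail","slot","keeper","stop_face","grey_pack","cleaner","controller","screw_tray","screwdriver","wrench"):
        print(n,[(np.round(x["location"],3),round(x["score"],2)) for x in nets.look_for(n,c)[:2]])
E
```

```text
pics
clock 0.0
joints [ 1.2229  0.4778  0.0224  1.5564 -0.0115  1.1093 -0.0831]
qvel [ 0.0005  0.0002 -0.0002  0.0009 -0.0015 -0.0003 -0.0019]
tau [ 0.00000e+00 -5.96449e+01  1.60850e+00 -2.81202e+01  1.25000e-02
  9.20000e-03  0.00000e+00]
tcp_pos [ 0.1602 -0.6551  0.2303]
orientation [ 2.0945  0.2543 -2.0953]
contact_force [-0.0429  0.3131  0.5825]
moment [-0.043   0.0107 -0.0179]
grip_width 0.0854
scene {'mtx': array([[415.73126711,   0.        , 318.40834131],
       [  0.        , 415.73126711, 200.02699453],
       [  0.        ,   0.        ,   1.        ]]), 'distortion': array([0.00935757, 0.        , 0.        , 0.        , 0.        ]), 'world_to_cam': array([[ 0.44927465,  0.89324831,  0.01611675, -0.24839165],
       [-0.54504251,  0.25975558,  0.79715475,  0.17179201],
       [ 0.70787072, -0.36692574,  0.6035599 , -1.60934325],
       [ 0.        ,  0.        ,  0.        ,  1.        ]])}
pack [(array([ 0.465, -0.163,  0.103]), 0.77), (array([ 0.651, -0.437,  0.027]), 0.58)]
handle [(array([ 0.459, -0.162,  0.104]), 0.69)]
tongue [(array([ 0.466, -0.164,  0.101]), 0.6
[... 1270 characters left out ...]
ue [(array([ 0.44 , -0.148,  0.103]), 0.77)]
pack_side [(array([ 0.439, -0.154,  0.106]), 0.96), (array([ 0.634, -0.434,  0.03 ]), 0.19)]
rail []
slot [(array([0.656, 0.043, 0.152]), 0.91)]
keeper [(array([0.655, 0.044, 0.147]), 0.95)]
stop_face [(array([0.603, 0.236, 0.147]), 0.47), (array([0.658, 0.045, 0.148]), 0.21)]
grey_pack [(array([0.468, 0.128, 0.088]), 0.65)]
cleaner [(array([0.622, 0.347, 0.163]), 0.94)]
controller [(array([ 0.633, -0.436,  0.032]), 0.61), (array([ 0.433, -0.149,  0.103]), 0.31)]
screw_tray [(array([ 0.394, -0.405,  0.006]), 0.82), (array([0.658, 0.045, 0.148]), 0.67)]
screwdriver [(array([0.355, 0.329, 0.021]), 0.66)]
wrench [(array([0.526, 0.424, 0.003]), 0.73)]
```

View pics/scene0.png

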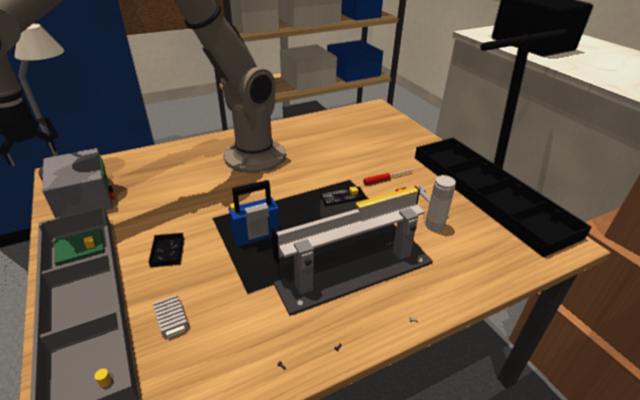

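View pics/top0.png

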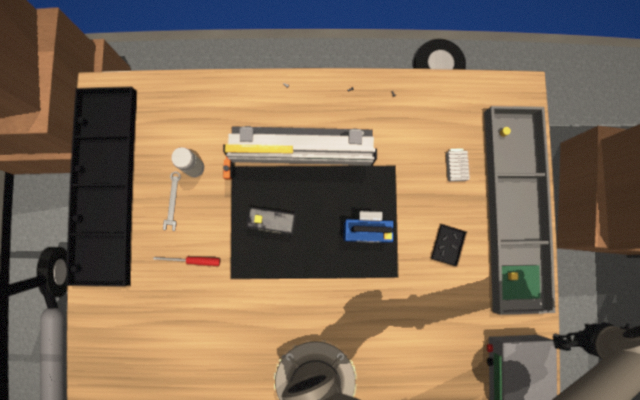

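The scene view shows the pack at (255,215), the rail at (350,240), the yellow keeper at (390,200) and the grey pack at (340,198). The top view shows the pack handle at (372,231), the rail running from x = 225 to 375 at row 150, and the orange stop at (228,168). The pack's hook faces the rail. Next I'll measure with depth.

```bash
cat > h.py <<'E'
import numpy as np,cv2
from bench import r,viewer,nets
def cloud(c,d):
    k=viewer.calibration(c); v,u=np.mgrid[0:400,0:640]
    n=cv2.undistortPoints(np.stack([u,v],-1).reshape(-1,1,2).astype(float),k["mtx"],k["distortion"]).reshape(400,640,2)
    P=np.stack([n[...,0]*d,-n[...,1]*d,-d],-1); T=np.linalg.inv(k["world_to_cam"])
    W=P@T[:3,:3].T+T[:3,3]; W[d==0]=np.nan; return W
def rect(Q,t=""):
    c,s,a=cv2.minAreaRect((Q[:,:2]*1000).astype(np.float32)); print(t,len(Q),"c",np.round(c,1),"size",np.round(s,1),"ang",round(a,2),"z",np.round(np.nanpercentile(Q[:,2],[5,50,95])*1000,1),
      "x",np.round(np.percentile(Q[:,0],[1,50,99])*1000,1),"y",np.round(np.percentile(Q[:,1],[1,50,99])*1000,1))
E
python3 - <<'E'
from h import *
for c in("top","scene"):
    f=np.load(c+"0.npz"); W=cloud(c,f["d"]); p=f["p"].astype(int); X,Y,Z=W[...,0],W[...,1],W[...,2]
    print(c); R,G,B=p[...,0],p[...,1],p[...,2]
    def q(t,m):
        m=m&np.isfinite(Z)
        if m.sum()>4: rect(W[m],t)
    near=(abs(X-.435)<.08)&(abs(Y+.15)<.12)
    q("handle",near&(Z>.155)&(Z<.2)); q("blue",near&(B>R+60)&(Z>.095)&(Z<.12)); q("bracket",near&(Z>.118)&(Z<.145))
    q("mat",near&(Z<.02)&(X<.4)); q("table",(abs(X-.5)<.1)&(abs(Y+.3)<.05))
    rl=(X>.55)&(X<.78)&(Y>-.25)&(Y<.28)
    q("z>.172",rl&(Z>.172)&(Y<.28)); q("lip",rl&(Z>.16)&(Z<.17));q("greenish",rl&(G>R+25)&(G>B+25))
    q("yellow",rl&(R>B+90)&(G>B+70)&(Z>.17)); q("orange",rl&(R>G+60)&(R>B+60)&(G<R*.65)&(Z>.08)); q("base",rl&(Z>.003)&(Z<.03)&(X>.63));q("base2",rl&(Z>.009)&(Z<.03)&(X>.55)&(R+G+B<200))
    q("post",rl&(Z>.07)&(Z<.13)&(X>.66))
    print("grey",end=" ");q("",(abs(X-.46)<.07)&(abs(Y-.11)<.11)&(Z>.08))
f=np.load("top0.npz");W=cloud("top",f["d"])
for v in (205,): pass
for u in (340,320,300,260):
    print(u,[(v,*np.round(W[v,u]*1000).astype(int),f["p"][v,u].tolist()) for v in range(124,172,2)])
cv2.imwrite("pics/crop1.png",cv2.resize(f["p"][115:250,210:410,::-1],None,fx=4,fy=4,interpolation=cv2.INTER_CUBIC))
E
```

```text
top
handle 261 c [ 434.6 -153.6] size [104.8  16.2] ang 87.53 z [176.  183.9 189.1] x [425.  433.6 444.2] y [-205.6 -152.2 -101.5]
blue 587 c [ 434.3 -153.4] size [131.7  56.9] ang 86.89 z [100.7 105.3 110.1] x [403.6 426.5 463. ] y [-217.7 -142.6  -89. ]
bracket 220 c [ 452.4 -162.4] size [114.3  66.8] ang 78.45 z [119.9 130.4 136.1] x [411.3 471.5 485.6] y [-212.  -159.2 -101.5]
mat 1199 c [ 377.4 -150.3] size [238.8  42. ] ang 89.41 z [-5.5 -0.2  5.6] x [355.6 377.3 398.9] y [-267.4 -149.8  -31.2]
table 2143 c [ 500.  -300.1] size [199.9  99.8] ang 0.01 z [-6.3 -0.5  5. ] x [402.6 499.1 597.8] y [-348.9 -300.1 -251.4]
z>.172 863 c [645.8  37. ] size [410.8  29.9] ang 87.57 z [175.7 190.  196. ] x [634.3 649.3 658.6] y [-167.    97.5  239.3]
lip 438 c [666.4  40.9] size [110.8 414.3] ang 3.57 z [160.4 164.5 169. ] x [601.7 634.8 708.5] y [-158.5   12.4  239.1]
yellow 472 c [648.5 146.9] size [179.5  19.9] ang 88.55 z [187.3 192.1 196.4] x [637.9 647.7 658.3] y [ 57.5 144.8 235.3]
orange 93 c [609.7 239.3] size [62.6 17.5] ang 0.3 z [115.3 146.3 152. ] x [578.6 595.6 639.3] y [230.4
[... 7981 characters left out ...]
143), np.int64(189), [207, 177, 95]), (154, np.int64(638), np.int64(145), np.int64(168), [190, 178, 161]), (156, np.int64(634), np.int64(145), np.int64(160), [158, 149, 138]), (158, np.int64(632), np.int64(147), np.int64(142), [149, 139, 130]), (160, np.int64(632), np.int64(150), np.int64(114), [114, 108, 98]), (162, np.int64(631), np.int64(152), np.int64(88), [130, 109, 88]), (164, np.int64(642), np.int64(160), np.int64(0), [168, 129, 87]), (166, np.int64(637), np.int64(161), np.int64(-7), [91, 72, 53]), (168, np.int64(630), np.int64(160), np.int64(-1), [32, 30, 28]), (170, np.int64(623), np.int64(160), np.int64(1), [34, 33, 31])]<stdin>:19: RuntimeWarning: invalid value encountered in cast
```

View pics/crop1.png

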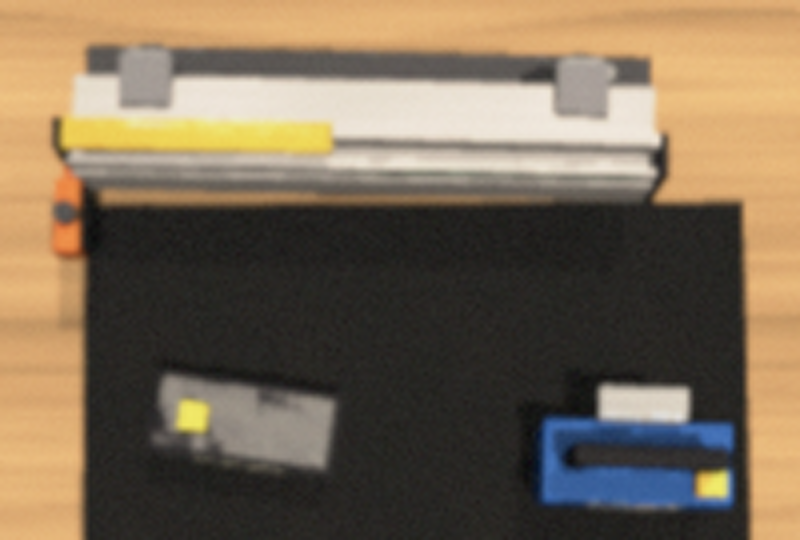

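The crop shows the pack's hook plate at (645,402) facing the rail, the orange stop at (67,213) with its rubber on the right, and the keeper covering 60–330. Now I'll fit the rail yaw and compute the tool moves.

Run:
```python
from h import *
from scipy.spatial.transform import Rotation as Ro
for c in("top","scene"):
    f=np.load(c+"0.npz"); W=cloud(c,f["d"]); p=f["p"].astype(int); X,Y,Z=W[...,0],W[...,1],W[...,2]
    def fit(t,m):
        m=m&np.isfinite(Z); x,y=X[m],Y[m]
        for _ in range(3):
            k=np.polyfit(y,x,1); e=x-np.polyval(k,y); g=abs(e)<2*e.std(); x,y=x[g],y[g]
        print(c,t,len(x),"slope deg",round(np.degrees(np.arctan(k[0])),2),"x at y=-52,38,157:",np.round(np.polyval(k,[-.052,.038,.157])*1000,1),"sd",round(e.std()*1000,1))
    b=(X>.58)&(X<.70)&(Y>-.15)&(Y<.22)
    fit("lip top",b&(abs(Z-.166)<.005)&(X<.645))
    fit("front",b&(Z>.095)&(Z<.138)&(X<.65))
    fit("wall top",b&(abs(Z-.181)<.004)&(X>.64)&(Y<.04))
    fit("keeper",b&(abs(Z-.193)<.004)&(Y>.07))
    fit("plate back?",(X>.6)&(X<.73)&(Y>-.15)&(Y<.22)&(Z>.09)&(Z<.13)&(X>.66))
    st=(X>.56)&(X<.645)&(Y>.20)&(Y<.27)&(Z>.09)&(Z<.18); print("stop",np.round(np.percentile(Y[st],[1,5,20,50,80,99])*1000,1))
    dk=st&(p.sum(-1)<170); print("dark",dk.sum(), np.round(W[dk][:12]*1000).astype(int).tolist())
o=r.get_obs(); R=Ro.from_rotvec(o["orientation"]).as_matrix(); print(np.round(R,4)); p=o["tcp_pos"]
for yaw in(-2.5,):
    a=np.radians(yaw); px=np.array([np.cos(a),np.sin(a),0])
    ty=R[:,1]; s=np.sign(ty@px); px*=s
    turn=np.arctan2(np.cross(ty,px)@R[:,0],ty@px); print("sign",s,"turn",turn)
    R2=R@Ro.from_rotvec([turn,0,0]).as_matrix(); print(np.round(R2,4))
    print("tool shift to above handle z.25:",np.round(R.T@(np.array([.437,-.153,.27])-p)*1000,1))
```

```text
top lip top 277 slope deg 1.46 x at y=-52,38,157: [631.  633.3 636.3] sd 1.9
top front 346 slope deg 1.58 x at y=-52,38,157: [626.1 628.6 631.9] sd 0.5
top wall top 180 slope deg 1.53 x at y=-52,38,157: [650.7 653.1 656.3] sd 2.5
top keeper 379 slope deg 0.34 x at y=-52,38,157: [647.4 647.9 648.6] sd 6.1
top plate back? 9 slope deg 1.54 x at y=-52,38,157: [709.6 712.  715.2] sd 6.9
stop [201.3 205.8 220.6 229.2 239.2 247.4]
dark 50 [[621, 226, 145], [618, 226, 145], [619, 224, 143], [621, 223, 130], [615, 226, 146], [615, 223, 145], [618, 223, 129], [613, 226, 145], [613, 223, 145], [615, 223, 132], [610, 226, 147], [610, 224, 143]]
scene lip top 57 slope deg 1.42 x at y=-52,38,157: [631.8 634.  636.9] sd 1.3
scene front 4 slope deg 15.67 x at y=-52,38,157: [660.1 685.4 718.8] sd 0.6
scene wall top 216 slope deg 1.36 x at y=-52,38,157: [654.6 656.7 659.5] sd 2.5
scene keeper 331 slope deg 1.67 x at y=-52,38,157: [647.9 650.6 654. ] sd 7.0
scene plate back? 331 slope deg 0.96 x at y=-52,38,157: [708.9 710.4 712.4] sd 9.8
stop [227.2 227.6 233.2 238.2 241.4 248.6]
dark 0 []
[[-0.      0.2375 -0.9714]
 [-0.     -0.9714 -0.2375]
 [-1.      0.      0.    ]]
sign 1.0 turn -1.2873763591770429
[[-0.      0.999  -0.0436]
 [-0.     -0.0436 -0.999 ]
 [-1.     -0.      0.    ]]
tool shift to above handle z.25: [ -38.7 -422.6 -388.2]
```

```bash
python3 -m pendant '[85,-3.3,-35.2,-32.4,0, 85,-3.3,-35.2,-32.4,0, 85,-3.3,-35.2,-32.4,0, 85,-3.3,-35.2,-32.4,0, 85,-3.3,-35.2,-32.4,0, 85,-3.3,-35.2,-32.4,0, 85,-3.3,-35.2,-32.4,0, 85,-3.3,-35.2,-32.4,0, 85,-3.3,-35.2,-32.4,0, 85,-3.3,-35.2,-32.4,0, 85,-3.3,-35.2,-32.4,0, 85,-3.3,-35.2,-32.4,0]' 60; python3 -m pendant '[85,0,0,0,-0.161, 85,0,0,0,-0.161, 85,0,0,0,-0.161, 85,0,0,0,-0.161, 85,0,0,0,-0.161, 85,0,0,0,-0.161, 85,0,0,0,-0.161, 85,0,0,0,-0.16, 85,0,0,0,0]'
cat >> h.py <<'E'
from scipy.spatial.transform import Rotation as Ro
def st():
    o=r.get_obs(); R=Ro.from_rotvec(o["orientation"]).as_matrix()
    print("t",round(float(o["clock"]),2),"tcp",np.round(o["tcp_pos"]*1000,1),"yaw",round(np.degrees(np.arctan2(R[1,1],R[0,1])),2),"down",np.round(R[:,0],3),"F",np.round(o["contact_force"],1),"M",np.round(o["moment"],2),"w",round(o["grip_width"]*1000,1),"q",np.round(o["joints"],2)); return o,R
E
python3 -c "
from h import *
o,R=st(); print(np.round(R.T@(np.array([.437,-.153,.155])-o['tcp_pos'])*1000,1))"
```

```text
clock: 3.0
tcp_pos: [0.4384, -0.1517, 0.2714]
orientation: [2.095, 0.251, -2.093]
contact_force: [0.9, -0.4, 0.0]
grip_width: 0.0854
clock: 4.12
tcp_pos: [0.4377, -0.1531, 0.271]
orientation: [1.243, 1.187, -1.243]
contact_force: [-0.3, 0.3, -0.0]
grip_width: 0.0853
t 4.12 tcp [ 437.7 -153.1  271. ] yaw -2.61 down [ 0. -0. -1.] F [-0.3  0.3 -0. ] M [-0.06  0.05  0.01] w 85.3 q [ 0.62  0.11 -0.44  1.97  0.06  1.07  0.1 ]
[ 1.16e+02 -7.00e-01 -1.00e-01]
```

```bash
python3 -m pendant '[85,29,0,0,0, 85,29,0,0,0, 85,29,0,0,0, 85,29,0,0,0, 50,0,0,0,0, 30,0,0,0,0, 0,0,0,0,0, 0,0,0,0,0, 0,0,0,0,0, 0,0,0,0,0, 0,0,0,0,0]' 80; python3 -c "
from h import *
st();p,d=viewer.grab_frame('scene');cv2.imwrite('pics/g1.png',cv2.resize(p[150:290,180:430,::-1],None,fx=3,fy=3))"
```

```text
clock: 5.5
tcp_pos: [0.4377, -0.1533, 0.156]
orientation: [1.241, 1.187, -1.242]
contact_force: [-2.8, -0.3, 7.4]
grip_width: 0.0149
t 5.5 tcp [ 437.7 -153.3  156. ] yaw -2.55 down [ 0.    -0.001 -1.   ] F [-2.8 -0.3  7.4] M [0.09 0.77 0.05] w 14.9 q [ 0.58  0.26 -0.43  2.1   0.15  0.81  0.01]
```

View pics/g1.png

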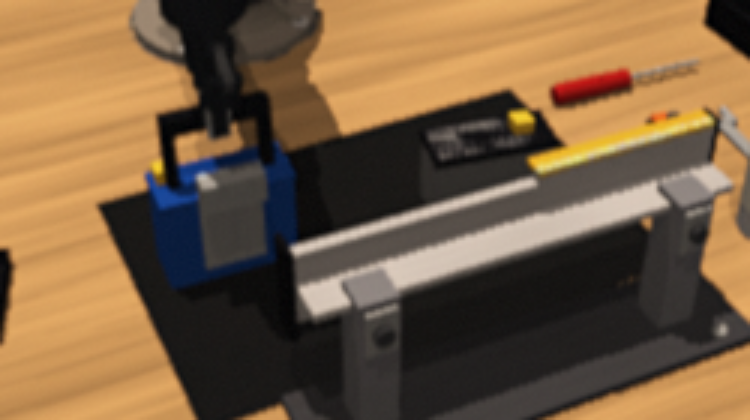

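Grip confirmed: the fingers are on the bar at about (215,110) and the opening is 15 mm. Lifting.

```bash
python3 -m pendant '[0,-3,0,0,0, 0,-7,0,0,0, 0,-16,0,0,0, 0,-16,0,0,0, 0,-16,0,0,0, 0,-16,0,0,0, 0,-16,0,0,0, 0,0,0,0,-0.018, 0,0,0,0,0, 0,0,0,0,0]'; python3 -c "
from h import *
o,R=st();print(np.round(R.T@(np.array([.565,-.052,.246])-o['tcp_pos'])*1000,1))"
```

```text
clock: 6.8
tcp_pos: [0.4371, -0.1529, 0.2442]
orientation: [1.228, 1.198, -1.229]
contact_force: [0.1, -0.3, -7.9]
grip_width: 0.0148
t 6.8 tcp [ 437.1 -152.9  244.2] yaw -1.49 down [-0.001  0.001 -1.   ] F [ 0.1 -0.3 -7.9] M [0.05 0.03 0.01] w 14.8 q [ 0.61  0.14 -0.45  2.    0.07  1.01  0.11]
[  -2.   125.2 -104.2]
```

```bash
python3 -m pendant '[0,0,5,-4,0, 0,-0.2,14,-12,0, 0,-0.2,14,-12,0, 0,-0.2,14,-12,0, 0,-0.2,14,-12,0, 0,-0.2,14,-12,0, 0,-0.2,14,-12,0, 0,-0.2,14,-12,0, 0,-0.2,14,-11,0, 0,-0.2,8,-5,0, 0,0,0,0,0, 0,0,0,0,0]'; python3 -c "
from h import *
o,R=st()
for c in('top','scene'):
    p,d=viewer.grab_frame(c);W=cloud(c,d);np.savez(c+'1.npz',p=p,d=d); X,Y,Z=W[...,0],W[...,1],W[...,2]; q=p.astype(int)
    n=(abs(X-.565)<.1)&(abs(Y+.052)<.09)
    m=n&(Z>.18)&(Z<.20)&(q[...,2]>q[...,0]+50); rect(W[m],c+' bodytop')
    m=n&(Z>.214)&(Z<.228)&(X>.59);rect(W[m],'bridge')
    m=n&(Z<.225)&(Z>.17)&(X>.6);rect(W[m],'hook')
    m=n&(X>.63);rect(W[m],'rail')
    cv2.imwrite('pics/%s_h.png'%c,cv2.resize(p[100:300,200:460,::-1],None,fx=3,fy=3))
"
```

```text
clock: 8.3
tcp_pos: [0.5648, -0.0531, 0.2465]
orientation: [1.228, 1.197, -1.23]
contact_force: [-0.0, 0.1, -8.3]
grip_width: 0.0148
t 8.3 tcp [564.8 -53.1 246.5] yaw -1.54 down [-0.001 -0.001 -1.   ] F [-0.   0.1 -8.3] M [-0.02  0.   -0.03] w 14.8 q [ 0.38  0.33 -0.5   1.77  0.18  1.08 -0.2 ]
top bodytop 144 c [563.8 -10.5] size [56.7 41.9] ang 0.31 z [191.5 195.2 198.9] x [535.6 562.4 592. ] y [-30.5  -0.3  10.3]
  return np.nanmean(a, axis, out=out, keepdims=keepdims)
Traceback (most recent call last):
  File "h.py", line 10, in rect
    "x",np.round(np.percentile(Q[:,0],[1,50,99])*1000,1),"y",np.round(np.percentile(Q[:,1],[1,50,99])*1000,1))
                 ~~~~~~~~~~~~~^^^^^^^^^^^^^^^^^^
IndexError: index -1 is out of bounds for axis 0 with size 0
```

Geometry agrees: the body top is at 195 mm and centred at x = 564. Now I'll feel for the front face.

```bash
python3 -m pendant '[0,0,6,0,0, 0,0,6,0,0, 0,0,6,0,0, 0,0,2,0,0, 0,0,1,0,0, 0,0,1,0,0, 0,0,0,0,0]'; python3 -m pendant '[0,0,1,0,0, 0,0,1,0,0, 0,0,0,0,0]'; python3 -c "
from h import *
st()"
```

```text
clock: 9.22
tcp_pos: [0.5873, -0.0529, 0.2467]
orientation: [1.228, 1.197, -1.228]
contact_force: [-0.9, -1.0, -7.2]
grip_width: 0.0145
clock: 9.6
tcp_pos: [0.5895, -0.0529, 0.2467]
orientation: [1.228, 1.197, -1.228]
contact_force: [0.2, 0.3, -6.4]
grip_width: 0.015
t 9.6 tcp [589.5 -52.9 246.7] yaw -1.49 down [ 0.  0. -1.] F [ 0.2  0.3 -6.4] M [ 0.06 -0.03 -0.01] w 15.0 q [ 0.37  0.37 -0.49  1.72  0.19  1.1  -0.21]
```

```bash
python3 -m pendant '[0,0,1,0,0, 0,0,1,0,0, 0,0,0,0,0]'|grep -E "tcp|force"; python3 -m pendant '[0,0,1,0,0, 0,0,1,0,0, 0,0,0,0,0]'|grep -E "tcp|force"
```

```text
tcp_pos: [0.5914, -0.053, 0.2467]
contact_force: [-0.2, 0.3, -8.3]
tcp_pos: [0.5934, -0.0531, 0.2467]
contact_force: [-0.0, -1.1, -7.3]
```

```bash
python3 -m pendant '[0,0,1,0,0, 0,0,0,0,0]'|grep -E "tcp|force"; python3 -m pendant '[0,0,1,0,0, 0,0,0,0,0]'|grep -E "tcp|force"
```

```text
tcp_pos: [0.5944, -0.0531, 0.2467]
contact_force: [-0.5, -0.4, -7.3]
tcp_pos: [0.5954, -0.0531, 0.2467]
contact_force: [0.7, 0.5, -7.4]
```

```bash
python3 -m pendant '[0,0,1,0,0, 0,0,0,0,0]'|grep -E "tcp|force"
```

```text
tcp_pos: [0.5963, -0.0531, 0.2467]
contact_force: [-0.9, -0.3, -6.5]
```

```bash
python3 -m pendant '[0,0,1,0,0, 0,0,0,0,0]'|grep -E "tcp|force"
```

```text
tcp_pos: [0.5968, -0.0532, 0.2466]
contact_force: [-3.5, -0.3, -5.8]
```

```bash
python3 -m pendant '[0,0,1,0,0, 0,0,0,0,0]'|grep -E "tcp|force"
```

```text
tcp_pos: [0.5974, -0.0532, 0.2466]
contact_force: [-5.5, -0.3, -3.7]
```

Contact at TCP x ≈ 0.5967, so the front face is at about 0.6287, which matches the camera. I'll back off 2 mm and lower.

```bash
python3 -m pendant '[0,0,-2,0,0, 0,0,0,0,0, 0,4,0,0,0, 0,4,0,0,0, 0,2,0,0,0, 0,0,0,0,0]'|grep -E "tcp|force"; python3 -m pendant '[0,2,0,0,0, 0,2,0,0,0,0,0,0,0,0]'|grep -E "tcp|force"
```

```text
tcp_pos: [0.5964, -0.0532, 0.2363]
contact_force: [-0.5, -0.1, -7.2]
tcp_pos: [0.5963, -0.0532, 0.2324]
contact_force: [-0.2, -0.6, -7.3]
```

```bash
python3 -m pendant '[0,2,0,0,0, 0,2,0,0,0, 0,2,0,0,0,0,0,0,0,0]'|grep -E "tcp|force"
```

```text
tcp_pos: [0.5963, -0.0532, 0.2264]
contact_force: [-1.2, -0.6, -8.1]
```

```bash
python3 -m pendant '[0,2,0,0,0, 0,2,0,0,0,0,0,0,0,0]'|grep -E "tcp|force"
```

```text
tcp_pos: [0.5963, -0.0532, 0.2224]
contact_force: [-1.0, -0.7, -8.3]
```

```bash
python3 -m pendant '[0,1,0,0,0, 0,1,0,0,0, 0,1,0,0,0,0,0,0,0,0]'|grep -E "tcp|force"
```

```text
tcp_pos: [0.5963, -0.0531, 0.2196]
contact_force: [-2.1, -0.0, -7.0]
```

```bash
python3 -m pendant '[0,1,0,0,0, 0,1,0,0,0, 0,1,0,0,0,0,0,0,0,0]'|grep -E "tcp|force"
```

```text
tcp_pos: [0.5963, -0.0532, 0.2165]
contact_force: [-2.9, 0.2, -6.5]
```

```bash
python3 -m pendant '[0,2,0,0,0, 0,2,0,0,0, 0,1,0,0,0,0,0,0,0,0]'|grep -E "tcp|force"
```

```text
tcp_pos: [0.5963, -0.0531, 0.2114]
contact_force: [-2.4, -0.1, -7.3]
```

```bash
python3 -m pendant '[0,1,0,0,0, 0,1,0,0,0, 0,1,0,0,0,0,0,0,0,0]'|grep -E "tcp|force"
```

```text
tcp_pos: [0.5963, -0.0531, 0.2086]
contact_force: [-3.5, 0.2, -6.4]
```

```bash
python3 -m pendant '[0,0,-0.6,0,0, 0,1,0,0,0, 0,1,0,0,0,0,0,0,0,0]'|grep -E "tcp|force"
```

```text
tcp_pos: [0.596, -0.0532, 0.2067]
contact_force: [-0.9, 0.0, -7.3]
```

```bash
python3 -m pendant '[0,1,0,0,0,0,0,0,0,0]'|grep -E "tcp|force"
```

```text
tcp_pos: [0.596, -0.0532, 0.2057]
contact_force: [-0.7, -0.4, -6.8]
```

```bash
python3 -m pendant '[0,1,0,0,0,0,0,0,0,0]'|grep -E "tcp|force"
```

```text
tcp_pos: [0.5959, -0.0531, 0.2047]
contact_force: [0.4, 0.3, -7.3]
```

```bash
python3 -m pendant '[0,1,0,0,0,0,0,0,0,0]'|grep -E "tcp|force"
```

```text
tcp_pos: [0.5959, -0.0531, 0.2042]
contact_force: [-3.0, 0.5, -2.3]
```

Floor contact at the expected height (TCP z ≈ 0.204). I'll hold for the seating criterion, raise 0.7 mm and start the slide.

```bash
python3 -m pendant '[0,0,0,0,0,0,0,0,0,0,0,0,0,0,0]'|grep -E "tcp|force"; python3 -c "
from h import *
st();p,d=viewer.grab_frame('scene');cv2.imwrite('pics/seat.png',cv2.resize(p[110:290,230:450,::-1],None,fx=3.3,fy=3.3))"; python3 -m pendant '[0,-1.2,0,0,0,0,0,0,0,0,0,0,0,-3,0,0,0,0,-6,0,0,0,0,-6,0,0,0,0,-3,0,0,0,0,0,0]'|grep -E "tcp|force"
```

```text
tcp_pos: [0.5958, -0.0531, 0.2041]
contact_force: [-3.5, 0.5, 0.8]
t 17.23 tcp [595.8 -53.1 204.1] yaw -1.49 down [ 0. -0. -1.] F [-3.5  0.5  0.8] M [0.03 0.76 0.03] w 14.9 q [ 0.35  0.42 -0.48  1.75  0.22  1.03 -0.23]
tcp_pos: [0.5962, -0.0346, 0.2049]
contact_force: [0.4, -0.3, -7.2]
```

View pics/seat.png

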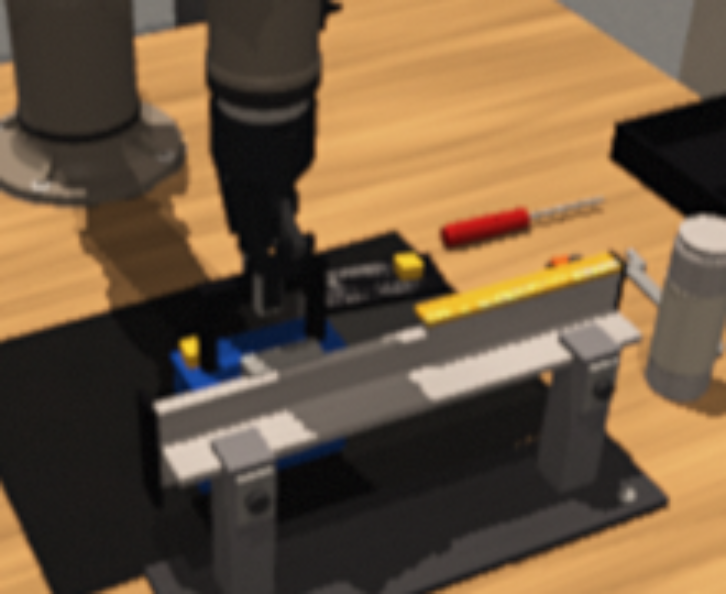

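The picture shows the hook bridge at about (270,365) tucked down into the slot, with the tongue behind the wall. Forces are free now, so I'll continue the slide.

```bash
python3 -m pendant '[0,0,0,-4,0,0,0,0,-7,0,0,0,0,-7,0,0,0,0,-7,0,0,0,0,-7,0,0,0,0,-7,0,0,0,0,-4,0,0,0,0,0,0]'|grep -E "tcp|force"
```

```text
tcp_pos: [0.5973, 0.0083, 0.2049]
contact_force: [0.2, 0.4, -6.9]
```

```bash
python3 -m pendant '[0,0,0,-4,0,0,0,0,-7,0,0,0,0,-7,0,0,0,0,-7,0,0,0,0,-7,0,0,0,0,-7,0,0,0,0,-4,0,0,0,0,0,0]'|grep -E "tcp|force"
```

```text
tcp_pos: [0.5984, 0.0513, 0.2049]
contact_force: [0.7, -0.4, -7.3]
```

```bash
python3 -m pendant '[0,0,0,-4,0,0,0,0,-7,0,0,0,0,-7,0,0,0,0,-7,0,0,0,0,-7,0,0,0,0,-7,0,0,0,0,-4,0,0,0,0,0,0]'|grep -E "tcp|force"
```

```text
tcp_pos: [0.5995, 0.0943, 0.2049]
contact_force: [-0.4, -0.3, -7.2]
```

```bash
python3 -m pendant '[0,0,0,-4,0,0,0,0,-7,0,0,0,0,-7,0,0,0,0,-7,0,0,0,0,-7,0,0,0,0,-7,0,0,0,0,-4,0,0,0,0,-2,0,0,0,0,-2,0,0,0,0,-1,0,0,0,0,0,0]'|grep -E "tcp|force"; python3 -c "
from h import *
p,d=viewer.grab_frame('top');W=cloud('top',d);q=p.astype(int);X,Y,Z=W[...,0],W[...,1],W[...,2]
print(st()[0]['clock'])
for v in range(160,182,3): print(v,[(int(u),int(Y[v,u]*1000) if np.isfinite(Y[v,u]) else None,int(Z[v,u]*1000) if np.isfinite(Y[v,u]) else None,p[v,u].tolist()) for u in range(222,246,2)])
cv2.imwrite('pics/stop.png',cv2.resize(p[120:200,205:305,::-1],None,fx=7,fy=7,interpolation=cv2.INTER_CUBIC))"
```

```text
tcp_pos: [0.6008, 0.1417, 0.2049]
contact_force: [-0.4, 1.2, -6.1]
t 22.57 tcp [600.8 141.6 204.9] yaw -1.5 down [-0. -0. -1.] F [-0.   0.3 -7.5] M [ 0.04 -0.01 -0.02] w 14.7 q [ 0.06  0.46 -0.52  1.7   0.26  1.05 -0.57]
22.575
160 [(222, 276, -1, [219, 167, 111]), (224, 245, 146, [228, 145, 82]), (226, 239, 146, [230, 131, 68]), (228, 233, 148, [211, 118, 62]), (230, 165, 552, [115, 83, 63]), (232, 155, 594, [157, 142, 123]), (234, 151, 594, [195, 177, 154]), (236, 148, 592, [194, 177, 153]), (238, 144, 595, [181, 164, 143]), (240, 141, 591, [126, 114, 98]), (242, 136, 600, [119, 107, 92]), (244, 132, 604, [126, 114, 97])]
163 [(222, 275, 0, [213, 158, 106]), (224, 245, 147, [226, 134, 74]), (226, 238, 152, [228, 131, 68]), (228, 234, 146, [227, 132, 69]), (230, 227, 151, [115, 69, 40]), (232, 223, 142, [71, 64, 54]), (234, 152, 591, [153, 139, 119]), (236, 148, 592, [181, 164, 142]), (238, 145, 590, [162, 147, 125]), (240, 140, 595, [114, 104, 88]), (242, 136, 601, [116, 104, 89]), (244, 132, 603, [122, 110, 94])]
166 [(222, 275, 2, [194, 152, 106]), (224, 242, 159, [116, 92, 79]),
[... 1528 characters left out ...]
 110, 64]), (226, 241, 132, [165, 89, 48]), (228, 235, 134, [158, 84, 43]), (230, 230, 128, [103, 57, 33]), (232, 245, -3, [38, 31, 25]), (234, 239, -4, [31, 27, 25]), (236, 231, 5, [31, 38, 47]), (238, 205, 155, [45, 78, 134]), (240, 199, 153, [45, 84, 142]), (242, 194, 151, [46, 73, 120]), (244, 132, 597, [77, 74, 73])]
181 [(222, 275, -6, [220, 169, 114]), (224, 269, -2, [208, 160, 107]), (226, 262, 1, [187, 142, 95]), (228, 256, 0, [184, 141, 94]), (230, 250, 3, [154, 117, 78]), (232, 245, -7, [51, 42, 35]), (234, 239, -5, [36, 35, 34]), (236, 233, -4, [39, 35, 36]), (238, 226, -1, [38, 39, 49]), (240, 204, 120, [27, 40, 63]), (242, 199, 114, [27, 45, 78]), (244, 193, 119, [37, 46, 65])]
```

View pics/stop.png

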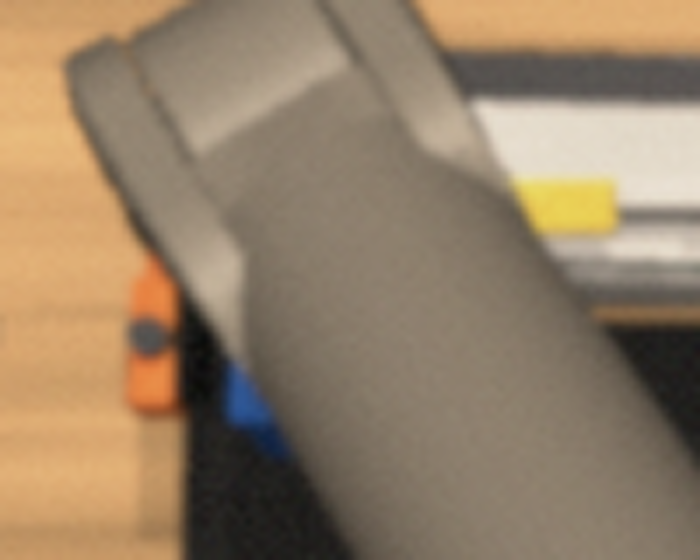

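The view shows the blue side at u ≈ 237 (y ≈ 0.206) and the rubber face at u ≈ 233 (y ≈ 0.222), a gap of about 15 mm. Approaching slowly.

```bash
python3 -m pendant '[0,0,0,-2,0,0,0,0,-2,0,0,0,0,-2,0,0,0,0,-1,0,0,0,0,-1,0,0,0,0,0,0]'|grep -E "tcp|force"; python3 -m pendant '[0,0,0,-1,0,0,0,0,-1,0,0,0,0,0,0]'|grep -E "tcp|force"
```

```text
tcp_pos: [0.601, 0.1499, 0.2049]
contact_force: [0.2, -0.2, -7.1]
tcp_pos: [0.601, 0.152, 0.2049]
contact_force: [-0.9, 0.9, -7.9]
```

```bash
python3 -m pendant '[0,0,0,-1,0,0,0,0,-1,0,0,0,0,0,0]'|grep -E "tcp|force"
```

```text
tcp_pos: [0.6011, 0.154, 0.2049]
contact_force: [-0.3, -0.2, -7.6]
```

```bash
python3 -m pendant '[0,0,0,-1,0,0,0,0,0,0]'|grep -E "tcp|force"
```

```text
tcp_pos: [0.6012, 0.1549, 0.2049]
contact_force: [-0.2, 0.3, -8.0]
```

```bash
python3 -m pendant '[0,0,0,-1,0,0,0,0,0,0]'|grep -E "tcp|force"
```

```text
tcp_pos: [0.6011, 0.156, 0.2049]
contact_force: [0.0, 0.1, -7.4]
```

```bash
python3 -m pendant '[0,0,0,-1,0,0,0,0,0,0]'|grep -E "tcp|force"
```

```text
tcp_pos: [0.6012, 0.157, 0.2049]
contact_force: [0.4, -1.0, -7.7]
```

```bash
python3 -m pendant '[0,0,0,-1,0,0,0,0,0,0]'|grep -E "tcp|force"
```

```text
tcp_pos: [0.6012, 0.158, 0.2049]
contact_force: [-0.0, -0.3, -7.7]
```

```bash
python3 -m pendant '[0,0,0,-1,0,0,0,0,0,0]'|grep -E "tcp|force"
```

```text
tcp_pos: [0.6013, 0.159, 0.2049]
contact_force: [1.1, 0.0, -6.6]
```

```bash
python3 -m pendant '[0,0,0,-1,0,0,0,0,0,0]'|grep -E "tcp|force"
```

```text
tcp_pos: [0.6013, 0.16, 0.2049]
contact_force: [-0.2, 0.5, -6.7]
```

```bash
python3 -m pendant '[0,0,0,-1,0,0,0,0,0,0]'|grep -E "tcp|force"
```

```text
tcp_pos: [0.6013, 0.1604, 0.2049]
contact_force: [0.2, -1.1, -5.9]
```

```bash
python3 -m pendant '[0,0,0,-1,0,0,0,0,0,0]'|grep -E "tcp|force"
```

```text
tcp_pos: [0.6014, 0.1606, 0.2049]
contact_force: [-1.2, -4.0, -4.7]
```

Stop touched at TCP y ≈ 0.1605. I'll ease off slightly and lower to the floor.

```bash
python3 -m pendant '[0,0,0,0.7,0,0,0.7,0,0,0,0,0.5,0,0,0,0,0,0,0,0,0,0,0,0,0]'|grep -E "tcp|force"; python3 -c "
from h import *
st()"
```

```text
tcp_pos: [0.6015, 0.1605, 0.2042]
contact_force: [-1.9, -6.1, -1.5]
t 26.7 tcp [601.5 160.5 204.2] yaw -1.52 down [ 0.    -0.001 -1.   ] F [-1.9 -6.1 -1.5] M [-1.35  0.45  0.02] w 14.9 q [ 0.03  0.47 -0.52  1.69  0.26  1.06 -0.61]
```

```bash
python3 -m pendant '[0,0.2,0,0.6,0,0,0,0,0,0,0,0,0,0,0]'|grep -E "tcp|force"
```

```text
tcp_pos: [0.6014, 0.1605, 0.2042]
contact_force: [-2.6, -4.7, -1.1]
```

```bash
python3 -m pendant '[0,0,0,0.4,0,0,0,0,0,0]' 20|grep -E "tcp|force"; python3 -m pendant '[22,0,0,0,0,30,0,0,0,0,40,0,0,0,0,40,0,0,0,0,40,0,0,0,0]'; python3 -c "
from h import *
st()"
```

```text
tcp_pos: [0.6014, 0.1604, 0.2041]
contact_force: [-2.2, -5.2, 0.7]
clock: 27.95
tcp_pos: [0.6014, 0.1602, 0.2036]
orientation: [1.229, 1.197, -1.228]
contact_force: [1.1, -0.2, -0.1]
grip_width: 0.04
t 27.95 tcp [601.4 160.2 203.6] yaw -1.49 down [ 0.  0. -1.] F [ 1.1 -0.2 -0.1] M [-0.01 -0.03 -0.01] w 40.0 q [ 0.03  0.47 -0.52  1.69  0.26  1.06 -0.61]
```

Released, with forces near zero. I'll retract straight up, then to the side, and check.

```bash
python3 -m pendant '[40,-5,0,0,0,40,-12,0,0,0,40,-20,0,0,0,40,-20,0,0,0,40,-20,0,0,0,40,-20,0,0,0,40,0,-40,0,0,40,0,-40,20,0,40,0,-40,40,0,40,0,0,50,0,40,0,0,50,0,40,0,0,50,0,40,0,0,50,0,40,0,0,50,0,40,0,0,0,0]'; python3 -c "
from h import *
st()
for c in('top','scene'):
    p,d=viewer.grab_frame(c);W=cloud(c,d);q=p.astype(int);X,Y,Z=W[...,0],W[...,1],W[...,2]
    n=(abs(X-.6)<.09)&(abs(Y-.157)<.1)
    b=n&(q[...,2]>q[...,0]+40)&(q[...,2]>q[...,1]+20)&(abs(Z-.154)<.012)
    if b.sum()>5: rect(W[b],c+' body top')
    m=n&(Z>.202)&(Z<.24)
    if m.sum()>5: rect(W[m],c+' handle')
    cv2.imwrite('pics/end_%s.png'%c,p[...,::-1])
a=cv2.imread('pics/end_top.png')[110:210,200:330];b=cv2.imread('pics/end_scene.png')[130:300,270:450]
cv2.imwrite('pics/end.png',np.hstack([cv2.resize(a,(400,308)),cv2.resize(b,(326,308))]))"
```

```text
clock: 29.82
tcp_pos: [0.4729, -0.151, 0.3017]
orientation: [1.233, 1.191, -1.234]
contact_force: [1.0, 0.9, 0.1]
grip_width: 0.0401
t 29.82 tcp [ 472.9 -151.   301.7] yaw -1.91 down [ 0.001 -0.002 -1.   ] F [1.  0.9 0.1] M [ 0.04 -0.03 -0.03] w 40.1 q [ 0.51  0.14 -0.36  1.86  0.05  1.15  0.1 ]
top body top 627 c [597.5 160.3] size [132.6  57.2] ang 88.71 z [146.6 151.9 156.9] x [569.2 589.4 625.3] y [ 94.2 162.4 225.7]
top handle 282 c [595.6 158.4] size [100.5  16.5] ang 87.39 z [216.7 230.2 234.9] x [586.9 594.3 604.9] y [108.4 158.7 207.9]
scene body top 106 c [582.1 154.6] size [118.   20.7] ang 88.86 z [150.4 152.9 154.6] x [572.4 583.  592.2] y [ 96.4 168.3 211.8]
scene handle 363 c [599.9 160.7] size [105.7  19.4] ang 88.55 z [206.2 225.4 232.9] x [591.  604.9 609.5] y [108.8 155.6 212.5]
```

View pics/end.png

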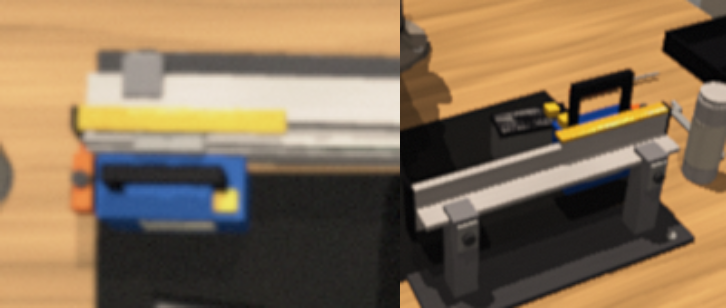

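The pictures show the pack hanging under the keeper, its left side against the orange stop (left crop, (95,185)), upright. The grey pack, the cleaner and the other bystanders in view are undisturbed.

```bash
python3 -c "
from h import *
print(r.hand_in()); st()"
```

```text
the job is handed in; nothing more can be done
None
the job is handed in; nothing more can be done
```

The blue pack is hanging on the rail behind the lip, under the keeper and against the stop. The gripper is open and clear of everything. I handed the job in at about 30 s of the 67 s allowed; no verdict is reported.

- **Seating:** I gripped the handle and lifted the pack. I then touched the rail's front face at TCP x ≈ 0.597 m, which puts the face at x ≈ 0.629 m, matching the camera. Lowering behind the lip met the slot floor at the expected height, and I held the pack there before sliding.
- **Sliding:** I raised the pack slightly and slid it under the keeper until it touched the stop. I then lowered it back to the floor, released it and backed away.
- **Forces:** Contact readings against the rail and stop stayed at or below about 7 N. Forces fell to near zero when the fingers opened.
- **Last checks:** The body top is at z ≈ 153 mm, about 1 mm from the 154 mm expected when seated. Pack yaw agrees with the rail to within about 1°. The handle is within about 1–2 mm of where it was when the stop was touched.
- **Disagreements:** The two cameras differ by about 4 mm in x and 2 mm in y. I judged the 4 mm tolerance at the stop from the touch, not from the pictures. The sideways force stayed near 5 N after I eased off from the stop, until release.
- **Bystanders:** I checked them only by eye in the last cropped pictures. Those in view look unmoved, but I did not measure them.

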